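# Bring a soldering place into service

### The job

Bring the soldering place into service in the proper order: switch on the mains at the socket strip's rocker, then press the round START key on the fume extraction's remote, then switch on the soldering station at its rocker, and last press the middle one of its three preset keys. Do it with the fingertips only, pushing each rocker right over and each key fully home and letting it go, and set off no other key. Pick nothing up: press the remote where it lies and leave everything else on the bench undisturbed.

Things in the scene. Friction and masses are not known exactly. Their poses are not given: they have to be found in the camera images.
- strip: Aluminium socket strip, 250 x 60 mm and 44 mm high, screwed to the bench, its long side along its own y. Three round black sockets on top (a black plug, 30 mm high, stands in the one at the +y end) and one black rocker at the -y end. Origin: centre of its underside; z up; its -x side looks roughly towards the robot.
- mains_rocker (a joint): The strip's mains rocker, rad: 0 = off, 0.36 = on. Black, 32 mm long (along the strip's x) and 20 mm wide, V-shaped on top. When off, its half on the strip's -x side stands up (outer end 9 mm above the strip) and the other half lies level; pushing the raised half down snaps it over at half way and it stays: that half is then level, 3.5 mm above the strip, and the other half stands up. Needs about 4 N at its outer end.
- mains_rocker_press (a point): Point on the top of the raised half, 2.5 mm from its outer end, 13 mm from the pivot: push here along -z of the point. While off, point x, y, z are parallel to the strip's. It moves 5 mm down when the rocker goes over.
- remote: Loose white remote control of the fume extraction, 110 mm (its x) x 64 mm (y) x 24 mm, 0.2 to 0.4 kg, lying flat on the mat, black top. Origin: centre of its underside; z up. Carries two plain grey keys on its middle line: the round START key at its -x end and the smaller square STOP key at its +x end, 58 mm apart. To be pressed where it lies.
- start_key (a joint): Travel of the round START key, m: 0 = up, 0.004 = fully home. 22 mm across, 7 mm proud of the remote, springs back; 1.3 N to start, 4 N fully home.
- start_key_top (a point): Centre of the START key's top; push along -z of the point (down).
- stop_key (a joint): Travel of the square 15 mm STOP key, like the START key. Not to be pressed.
- station: Dark wedge-shaped soldering station, 185 mm deep (its x) x 170 mm wide (y), fixed; aluminium control panel sloping 0.35 rad (20 degrees) up from its front edge (46 mm high, -x side, towards the robot) to the flat rear deck (90 mm high). On the panel, seen from the robot: a display, below it a row of three equal black square preset keys, and a black rocker at the right. Origin: centre of its underside; z up.
- station_rocker (a joint): The station's power rocker, rad: 0 = off, 0.36 = on. Same make, size, snap and force as the mains rocker, lying on the sloping panel (pivot 3.5 mm above it), long way up the slope; when off, its lower half (nearest the robot) stands up.
- station_rocker_press (a point): Point on the top of the raised half, 2.5 mm from its outer end: push here along -z of the point. While off, point z is square to the panel (it leans 0.35 rad towards the robot), x points up the slope.
- preset_middle (a joint): Travel of the middle preset key, m: 0 = up, 0.004 = fully home. 16 mm square, 8 mm proud of the panel, springs back; 1.3 N to start, 4 N fully home. The keys stand 32 mm apart, centre to centre.
- preset_middle_top (a point): Centre of the middle preset key's top; push along -z of the point (z is square to the panel, y points to the left-hand key).
- preset_left (a joint): Travel of the left preset key, same make. Not to be pressed.
- preset_right (a joint): Travel of the right preset key, same make. Not to be pressed.
- solder_spool: Reel of solder, 56 mm across, 38 mm high, standing flat near one long side of the remote. Bystander, not to be disturbed. Origin at its underside.
- tweezers: Steel tweezers 120 mm long, 10 mm high, lying beside the remote. Bystander, not to be disturbed. Origin at its underside.
- screwdriver: Screwdriver 170 mm long with a blue handle, lying between the strip and the robot. Bystander, not to be disturbed. Origin at its underside.
- circuit_board: Small green circuit board 70 x 50 mm, 14 mm high, lying on the far side of the strip. Bystander, not to be disturbed. Origin at its underside.
- parts_tray: Black divided tray 125 x 85 x 25 mm, further back. Bystander, not to be disturbed. Origin at its underside.
- flux_bottle: Small amber bottle, 38 mm across, 75 mm high, further back. Bystander, not to be disturbed. Origin at its underside.
- tip_cleaner: Dark round pot of brass wool, 68 mm across, 42 mm high, further back. Bystander, not to be disturbed. Origin at its underside.
- side_cutters: Side cutters with blue handles, 145 mm long, 16 mm high, lying nearest the robot. Bystander, not to be disturbed. Origin at its underside.
Not all that is in view belongs to the job. Leave any red look-alike of the remote alone.

How it is judged:
By the outcome, as a careful person would: the job done as asked, in the order asked, and still so for the second after the job is handed in, with the robot touching nothing.
It also fails if it takes over 56 s, if anything falls off the work surface, if the arm or the gripper's body presses on something with over 40 N, if the wrist force passes 120 N, or if a joint passes its speed limit or range.

### The arm

A 6-joint arm with a two-finger parallel gripper is mounted at the origin on the work surface. World frame = base frame: x ahead of the robot, y to its left, z up, the work surface at z = 0. Lengths are in m, angles in rad, forces in N, time in s.
With the tool pointing down it reaches from about 0.25 to 0.775 m from the base axis. Payload 4 kg.
Tool frame: the origin (TCP) lies midway between the tips of the shut fingers; the grasp point (between the pads) lies grip_point_offset behind it (grip_point_offset is the distance from the TCP to the grasp point, in m); z points along the fingers, y is the line along which they close (so a half turn about z gives the same grasp; the last joint's range is limited). The gripper opens to 94 mm and grips with 3 to 60 N. Pads are 16 mm wide; open, the fingers measure 119 mm over their backs; the gripper's body (75 mm by 177 mm) begins 78 mm behind the grasp point.
Start: joints at [1.189, 0.087, 1.371, -0, 1.684, -0.103], TCP at [0.151, 0.529, 0.206] pointing down, gripper open.
Joint ranges: [-3.1, 3.1], [-0.76, 2.03], [0.27, 2.55], [-1.08, 4.22], [0.17, 2.65], [-2.57, 2.57]. Speed limits (rad/s): [2.79, 2.79, 3.14, 3.14, 3.14, 3.14].

### API

Orientations are given as [roll, pitch, yaw] about the fixed x, y, z axes, in that order (R = Rz(yaw) Ry(pitch) Rx(roll)).
In Python, from bench import * gives the robot as it stands. The module is installed in compiled form; this text tells all that it offers.
- The arm moves only by the tool apply_moves, never from a script. Its argument "commands" is a list of rows, each a list of 7 numbers: the turn, a rotation vector about the world's x, y, z in rad, then the shift along the world's x, y, z in m, then the opening in per cent of the stroke, from 0 (shut) to 100 (fully open). In form: [[ax, ay, az, x, y, z, jaw], ...]. A call has exactly 5 rows; each row is the pose to reach, as a shift and turn from the pose commanded when the call began; what a row does not reach only later rows make up. A row lasts 1/10 s, in which the tool goes at most 50 mm and 8.59 degrees, less where a joint would pass 70% of its speed; a pose out of reach is approached as far as the arm can. A call with a gripper value outside its range is refused whole. The fingers move at their own pace and stop on an object; the grip force is fixed at half the most. Time passes only in rows, so rows that repeat a pose let the fingers close, or fill a call up. It gives the time, the measured TCP pose, the force, the opening and the grip force at its end, in the units of the state.
- get_obs(): the state, without advancing time (a new reading comes with each control period).
- snapshot(name): name is "scene" or "top"; returns a dict with "pixels" (420x560x3 uint8, red, green, blue), "vertical_fov" (degrees; the focal length in pixels is half the picture's height over the tangent of half this angle, whatever the lens; pixels are square), "cx", "cy" (the principal point, pixels), "rvec" (rotation vector, rad) and "tvec" (3), from world to camera coordinates, as OpenCV has them. Camera axes: x right, y down, z forward; pixel columns grow to the right and rows downward; lengths in m; the calibration is good to about 2 mm. A picture is of the moment at which its call begins. There is no depth.
- close_job(): hands the job in; it is judged then, once.
Trained networks look in the newest picture that a camera, given by its name, has taken for a name from the list of things; names that differ only in an ending like _2 or _b are one class to them, and where a whole thing is asked for, a point or a joint stands for the part that bears it (a point fixed in the world has none). Each returns a list of dicts, best first, with "score" (0 to 1); they miss things now and then, are a little off and sometimes report something else, mostly with a low value. They report only what shows in the picture. A call takes as long as a camera call. They do not tell look-alikes from the thing itself.
- masks_of(camera, query): "mask" (420x560 bool, what is visible of it) and "extent" ([left, top, right, bottom] in pixels, round what is visible of it).
- place_of(camera, query): "pixel" ([column, row] in pixels: a listed point, or the origin of a listed thing).
The state is a dict: "time": time; "joint_positions": joint angles; "qvel": joint speeds; "joint_torque": joint torques, N m; "tool_pos": TCP position; "ee_rot": TCP orientation; "wrist_force": force on the tool from outside, world axes, zero at the start; "wrist_torque": the same for the moment, N m; "width": finger opening in m; "finger_force": force on a finger pad.
Only numpy, scipy, OpenCV 4.12 (cv2) and the standard library are available. Lean on these libraries where they do the work, as an engineer would, in place of code of your own. Each camera call takes 0.05 s, during which the arm holds its last target. There are 200 camera calls.

## Working session

There is one attempt and no reset: what is moved stays moved. The work goes in short steps, Python scripts to look and compute and a tool call to move; the robot and the scene stay as the last step left them, time stands still between calls to the robot, and variables do not carry over. Pictures are saved under pics/ and viewed, at most 10 in all, crops included, and the job is handed in when it is done.

Besides the shell and the picture viewer there is one more tool, called after "Emit:" by a JSON object that holds its "api" and its "payload", one argument or row to a line. apply_moves: Moves the arm, as the interface text tells. Its arguments: {"type":"object","properties":{"commands":{"type":"array"}},"required":["commands"]}

```bash
mkdir -p pics; cat > h.py <<'E'
from bench import *
import numpy as np, cv2
def cam(s):
    f=s["pixels"].shape[0]/2/np.tan(np.radians(s["vertical_fov"])/2)
    K=np.array([[f,0,s["cx"]],[0,f,s["cy"]],[0,0,1]]);R=cv2.Rodrigues(np.array(s["rvec"],float))[0]
    return K,R,np.array(s["tvec"],float).ravel()
def ray(c,px):
    K,R,t=c; d=R.T@np.linalg.inv(K)@[px[0],px[1],1]; return -R.T@t,d
def atz(c,px,z):
    o,d=ray(c,px); return o+d*(z-o[2])/d[2]
def tri(cs,ps):
    A=np.zeros((3,3));b=np.zeros(3)
    for c,p in zip(cs,ps):
        o,d=ray(c,p); d=d/np.linalg.norm(d); P=np.eye(3)-np.outer(d,d); A+=P;b+=P@o
    x=np.linalg.solve(A,b); return x,[np.round(proj(c,x)-p,1) for c,p in zip(cs,ps)]
def proj(c,x):
    K,R,t=c; q=K@(R@np.array(x)+t); return q[:2]/q[2]
E
python3 - <<'E'
from h import *
S={n:snapshot(n) for n in("scene","top")};C={n:cam(S[n]) for n in S}
for n in S:
    cv2.imwrite(f"pics/{n}0.png",S[n]["pixels"][:,:,::-1]); print(n,np.round(ray(C[n],(280,210))[0],3))
for q in["mains_rocker_press","start_key_top","station_rocker_press","preset_middle_top","strip","remote","station","solder_spool"]:
    r={n:place_of(n,q) for n in S}
    for n in r: print(q,n,[(round(d["score"],2),np.round(d["pixel"],1).tolist()) for d in r[n][:3]])
    if r["scene"] and r["top"]:
        x,e=tri([C[n] for n in S],[np.array(r[n][0]["pixel"]) for n in S]); print("   ",np.round(x,4),e)
E
```

```text
scene [ 1.171 -0.07   0.734]
top [ 0.396 -0.012  1.46 ]
mains_rocker_press scene [(0.65, [251.8, 200.5]), (0.55, [408.1, 299.7])]
mains_rocker_press top [(0.62, [314.3, 259.7])]
    [ 0.4509 -0.1113  0.0373] [array([0.6, 0. ]), array([ 0.5, -0. ])]
start_key_top scene [(0.6, [177.4, 228.1]), (0.49, [163.4, 190.3]), (0.41, [222.1, 179.2])]
start_key_top top [(0.56, [376.5, 227.0]), (0.44, [343.6, 290.9]), (0.43, [394.3, 272.5])]
    [ 0.5389 -0.2851  0.0423] [array([-1., -0.]), array([-0.8,  0.1])]
station_rocker_press scene [(0.55, [397.1, 186.6])]
station_rocker_press top [(0.39, [189.5, 259.6])]
    [0.4576 0.2385 0.075 ] [array([-1.9, -0. ]), array([-1.6, -0.4])]
preset_middle_top scene [(0.61, [426.6, 184.7])]
preset_middle_top top [(0.49, [157.7, 268.2])]
    [0.4356 0.3263 0.0577] [array([-0.6,  0. ]), array([-0.5, -0.1])]
strip scene [(0.72, [289.5, 224.4])]
strip top [(0.76, [282.2, 247.9])]
    [ 0.489  -0.0207 -0.0137] [array([0., 0.]), array([0., 0.])]
remote scene [(0.88, [225.3, 179.5]), (0.69, [156.4, 198.9]), (0.6, [182.9, 246.5])]
remote top [(0.89, [343.7, 302.7]), (0.86, [405.8, 276.6]), (0.84, [368.7, 223.0])]
    [ 0.3285 -0.1902  0.0027] [array([-0.8, -0. ]), array([-0.8,  0. ])]
station scene [(0.89, [417.1, 219.2])]
station top [(0.82, [167.6, 247.3])]
    [ 0.4954  0.307  -0.0048] [array([2., 0.]), array([1.7, 0.4])]
solder_spool scene [(0.96, [212.3, 237.4])]
solder_spool top [(0.56, [347.7, 232.6])]
    [ 0.5293 -0.211  -0.006 ] [array([-0.5, -0. ]), array([-0.4,  0. ])]
```

```bash
python3 - <<'E'
import cv2
a=cv2.imread("pics/scene0.png");b=cv2.imread("pics/top0.png")
cv2.imwrite("pics/s1.png",cv2.resize(a[130:340,130:410],None,fx=2.85,fy=2.85,interpolation=2))
cv2.imwrite("pics/t1.png",cv2.resize(b[170:350,120:420],None,fx=2.66,fy=2.66,interpolation=2))
E
```

```text
(no output)
```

View pics/scene0.png

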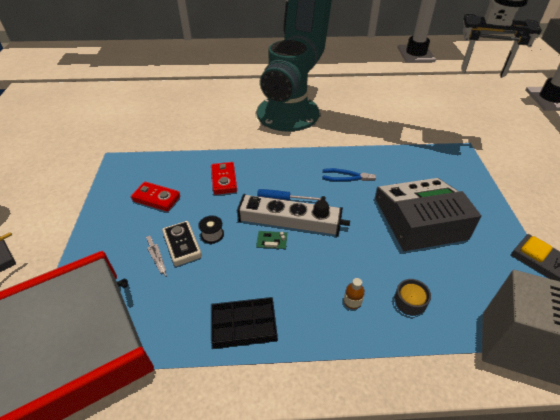

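View pics/t1.png

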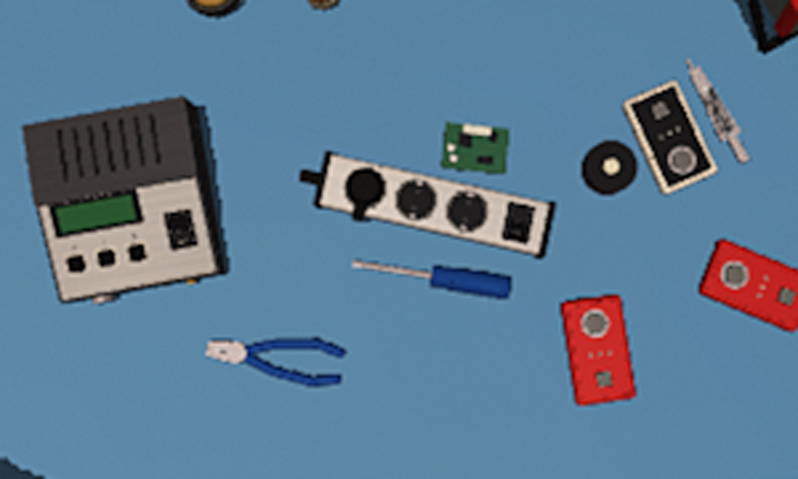

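View pics/s1.png

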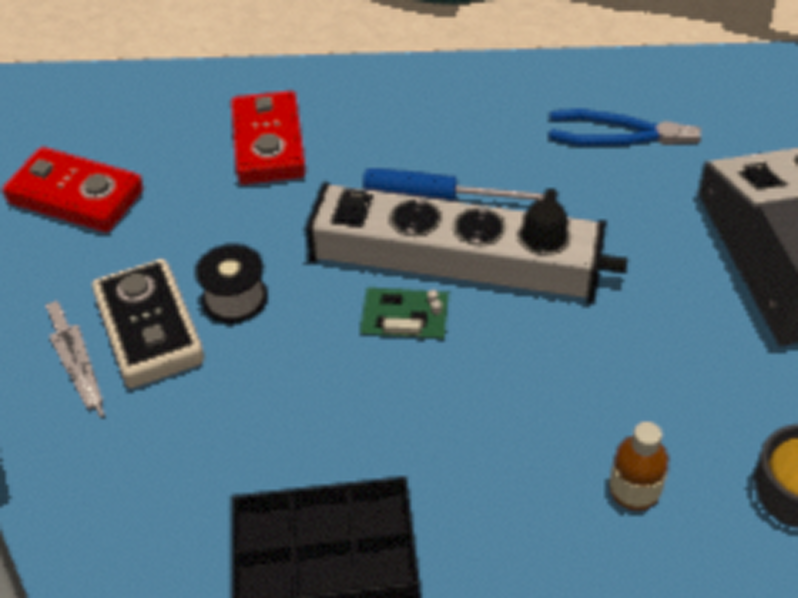

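The crops show the strip with its rocker at top px (315,253), and the white remote's START key at top (376,230) and scene (178,229), beside the spool and tweezers. The station's rocker is at top (187.5,256) and its middle key at (160,266). The two red remotes are decoys. Next I refine these with colour blobs and the known heights.

```bash
cat >> h.py <<'E'
def blob(img,px,r,dark=True,up=6):
    "subpixel centroid + minAreaRect of the dark/bright blob (Otsu) nearest px in an upsampled window"
    x,y=map(int,np.round(px)); g=cv2.cvtColor(img[y-r:y+r+1,x-r:x+r+1],cv2.COLOR_RGB2GRAY)
    g=cv2.resize(g,None,fx=up,fy=up,interpolation=cv2.INTER_CUBIC)
    _,b=cv2.threshold(g,0,255,(cv2.THRESH_BINARY_INV if dark else cv2.THRESH_BINARY)+cv2.THRESH_OTSU)
    n,l,s,c=cv2.connectedComponentsWithStats(b); m=(np.array(g.shape)[::-1]-1)/2
    i=1+min(range(n-1),key=lambda i:np.linalg.norm(c[i+1]-m)+(1e3 if s[i+1,4]<4*up*up else 0))
    return (c[i]+.5)/up-.5+[x-r,y-r], s[i,2]/up,s[i,3]/up,s[i,4]/up**2
E
python3 - <<'E'
from h import *
S={n:snapshot(n) for n in("scene","top")};C={n:cam(S[n]) for n in S}
G={"mains_rk":((315.1,253.5),(253.5,203),8,True,.049),"start":((376.4,230.2),(177.7,229.5),5,False,.031),
"stop":((120+660/2.66,170+110/2.66),(130+153/2.85,130+334/2.85),5,False,.031),
"stn_rk":((187.5,256),(397,190.5),8,True,None),"pm":((160,266.8),(414,186),4,True,None),"pl":((148.6,269),(430,183),4,True,None),"pr":((171.5,264.8),(413,187),4,True,None)}
for k,(t,s,r,d,z) in G.items():
    bt,bs=blob(S["top"]["pixels"],t,r,d),blob(S["scene"]["pixels"],s,r,d)
    x,e=tri([C["top"],C["scene"]],[bt[0],bs[0]])
    print(k,"top",np.round(bt[0],1),np.round(bt[1:],1),"scn",np.round(bs[0],1),np.round(bs[1:],1),"tri",np.round(x,4),e[0],e[1], "" if z is None else [np.round(atz(C[n],b,z)[:2],4) for n,b in(("top",bt[0]),("scene",bs[0]))])
for q in("strip","station","remote"):
    for m in masks_of("top",q)[:3]:
        c=max(cv2.findContours(m["mask"].astype(np.uint8),0,2)[0],key=len)
        for z in(.02,.04): 
            w=np.float32([atz(C["top"],p[0],z)[:2] for p in c]); print(q,round(m["score"],2),z,cv2.minAreaRect(w))
s=S["scene"]["pixels"][170:240,370:480];t=S["top"]["pixels"][200:290,120:225]
cv2.imwrite("pics/st.png",np.vstack([cv2.resize(s,(700,445),interpolation=2)[:,:,::-1]]))
E
```

```text
mains_rk top [314.4 253.3] [ 12.3  15.7 140.6] scn [253.6 202.1] [ 17.   14.8 153.1] tri [ 0.4684 -0.1087  0.0487] [-0.4  0. ] [-0.4 -0. ] [array([ 0.4683, -0.1097]), array([ 0.4687, -0.1076])]
start top [376.  229.8] [11.  11.  94.4] scn [177.7 230.4] [11. 10. 82.] tri [ 0.5327 -0.2871  0.0274] [-0.4  0.1] [-0.6 -0. ] [array([ 0.5325, -0.2877]), array([ 0.536 , -0.2847])]
stop top [367.8 211.1] [ 6.7  6.8 29.9] scn [183.3 246.7] [ 7.7  6.7 38.5] tri [ 0.5863 -0.2659  0.0315] [-0.2  0. ] [-0.2 -0. ] [array([ 0.5865, -0.2665]), array([ 0.5859, -0.2656])]
stn_rk top [187.5 255.8] [ 12.7  15.3 142.2] scn [396.7 191.6] [16.5  9.3 91.8] tri [0.4672 0.2412 0.0672] [-0.1 -0. ] [-0.1 -0. ] 
pm top [159.6 266.6] [ 6.5  6.5 33.8] scn [412.9 186. ] [ 7.2  4.8 29.8] tri [0.4361 0.3072 0.0552] [4.8 1.2] [ 5.5 -0.2] 
pl top [148.2 268.8] [ 7.2  6.3 36.1] scn [426.9 184.1] [ 3.3  4.7 12.2] tri [0.4312 0.3416 0.0555] [3.7 1. ] [ 4.3 -0.1] 
pr top [171.  264.6] [ 7.2  6.5 34.6] scn [412.6 185.9] [ 8.2  4.8 31.9] tri [0.4443 0.2876 0.063 ] [-0.2 -0.1] [-0.3  0. ] 
strip 0.76 0.02 ((0.4893578290939331,
[... 510 characters left out ...]
03400421), (0.11533469706773758, 0.06917503476142883), 66.48980712890625)
remote 0.88 0.04 ((0.39798370003700256, -0.3564443588256836), (0.11373236030340195, 0.06821398437023163), 66.48981475830078)
remote 0.69 0.02 ((0.5596266984939575, -0.2742879390716553), (0.11676051467657089, 0.06940548121929169), 22.726646423339844)
remote 0.69 0.04 ((0.5573484301567078, -0.27063947916030884), (0.11513835191726685, 0.0684412494301796), 22.726655960083008)
remote 0.56 0.02 ((0.33247679471969604, -0.19064950942993164), (0.11097217351198196, 0.06992587447166443), 6.941300868988037)
remote 0.56 0.04 ((0.33335429430007935, -0.18816301226615906), (0.10943043977022171, 0.06895438581705093), 6.941298961639404)
```

View pics/st.png

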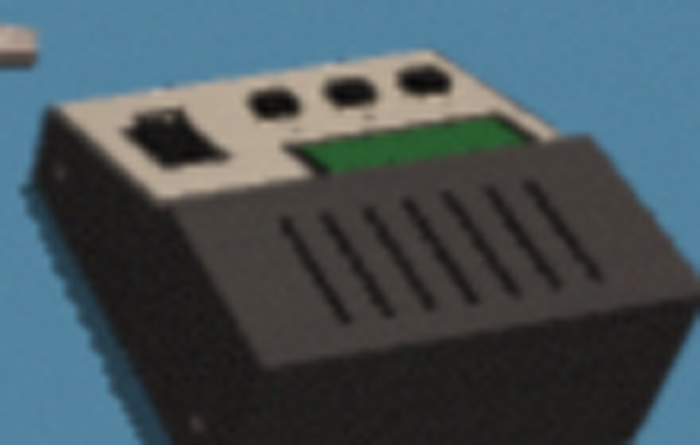

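```bash
python3 - <<'E'
from h import *
S={n:snapshot(n) for n in("scene","top")};C={n:cam(S[n]) for n in S}
P=[]
for k,t,s in(("pl",(148.2,268.8),(437,182.6)),("pm",(159.6,266.6),(425.2,184.6)),("pr",(171,264.6),(413,186.2))):
    bs=blob(S["scene"]["pixels"],s,4)
    x,e=tri([C["top"],C["scene"]],[np.array(t),bs[0]]); P.append(x); print(k,np.round(bs[0],1),np.round(bs[1:],1),np.round(x,4),e)
d=P[0]-P[2];print("mean",np.mean(P,0),np.linalg.norm(d),np.arctan2(-d[0],d[1]))
for p in P: print("z66",atz(C["top"],(159.6,266.6),.062))
o=get_obs();print({k:np.round(o[k],3) for k in("time","tool_pos","ee_rot","width","wrist_force")})
E
```

```text
pl [436.3 182.3] [ 7.8  4.8 30.5] [0.4341 0.3506 0.0634] [array([-0.3, -0.1]), array([-0.4,  0. ])]
pm [424.6 184.1] [ 8.2  4.7 31.3] [0.4395 0.3191 0.0635] [array([-0.3, -0.1]), array([-0.3,  0. ])]
pr [412.6 185.9] [ 8.2  4.8 32. ] [0.4443 0.2876 0.063 ] [array([-0.2, -0.1]), array([-0.2,  0. ])]
mean [0.43930495 0.31909155 0.06330942] 0.06375410894707878 0.1607040229849938
z66 [0.4393191  0.31872145 0.062     ]
z66 [0.4393191  0.31872145 0.062     ]
z66 [0.4393191  0.31872145 0.062     ]
{'time': np.float64(1.25), 'tool_pos': array([0.151, 0.529, 0.206]), 'ee_rot': array([3.142, 0.   , 2.863]), 'width': np.float64(0.094), 'wrist_force': array([0.462, 0.47 , 1.161])}
```

Emit:
{"api": "apply_moves", "payload": {
  "commands": [
    [0,0,0,0.02,-0.04,0.0,0],
    [0,0,0,0.04,-0.08,0,0],
    [0,0,0,0.06,-0.125,0,0],
    [0,0,0,0.08,-0.165,0,0],
    [0,0,0,0.1,-0.21,0,0]
  ]
}}

```text
time: 1.75
tool_pos: [0.2518, 0.3174, 0.2056]
ee_rot: [3.141, 0.001, 2.864]
wrist_force: [0.2, -0.2, -1.1]
width: 0.0573
finger_force: 0.0
```

Emit:
{"api": "apply_moves", "payload": {
  "commands": [
    [0,0,0.01,0.02,-0.042,0,0],
    [0,0,0.02,0.04,-0.085,0,0],
    [0,0,0.03,0.06,-0.128,0,0],
    [0,0,0.04,0.08,-0.17,0,0],
    [0,0,0.04,0.1,-0.212,0,0]
  ]
}}

```text
time: 2.25
tool_pos: [0.3518, 0.105, 0.2059]
ee_rot: [3.141, 0.002, 2.903]
wrist_force: [1.2, 0.7, 0.3]
width: 0.0176
finger_force: 0.0
```

Emit:
{"api": "apply_moves", "payload": {
  "commands": [
    [0,0,0,0.02,-0.042,0,0],
    [0,0,0,0.04,-0.085,-0.02,0],
    [0,0,0,0.07,-0.128,-0.05,0],
    [0,0,0,0.09,-0.17,-0.09,0],
    [0,0,0,0.105,-0.213,-0.125,0]
  ]
}}

```text
time: 2.75
tool_pos: [0.4487, -0.0858, 0.0985]
ee_rot: [3.141, 0.002, 2.902]
wrist_force: [1.3, 1.4, -0.6]
width: 0.0004
finger_force: 0.0
```

```bash
python3 - <<'E'
from h import *
S={n:snapshot(n) for n in("scene","top")};C={n:cam(S[n]) for n in S}
o=get_obs();print({k:np.round(o[k],4) for k in("time","tool_pos","ee_rot","width","wrist_force")})
im=[]
for n in S:
    p=proj(C[n],o["tool_pos"]);q=proj(C[n],[.4559,-.1056,.0525]);print(n,p,q)
    x,y=q.astype(int);a=cv2.resize(S[n]["pixels"][y-40:y+30,x-40:x+30],(400,400),interpolation=2)[:,:,::-1].copy()
    for c,col in((p,(0,255,0)),(q,(0,0,255))): cv2.drawMarker(a,tuple(int(v) for v in (c-[x-40,y-40]+.5)*400/70),col,0,14,1)
    im.append(a)
cv2.imwrite("pics/m1.png",np.hstack(im))
E
```

```text
{'time': np.float64(2.85), 'tool_pos': array([ 0.4455, -0.0867,  0.0941]), 'ee_rot': array([-3.1409, -0.0091,  2.8975]), 'width': np.float64(0.0003), 'wrist_force': array([-0.2376,  0.8273,  0.2312])}
scene [261.39856825 181.52917713] [254.38919265 197.40203317]
top [307.22676478 261.04125779] [313.10308378 257.70399394]
```

View pics/m1.png

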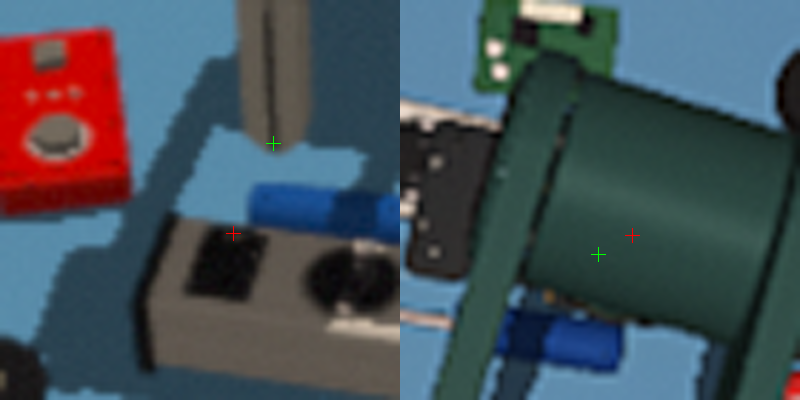

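The scene overlay shows the TCP mark on the fingertip at scene (261,181). My target mark sits on the rocker's robot-side end at (254,197). Letting it settle to read the offset.

Emit:
{"api": "apply_moves", "payload": {
  "commands": [
    [0,0,0,0,0,0,0],
    [0,0,0,0,0,0,0],
    [0,0,0,0,0,0,0],
    [0,0,0,0,0,0,0],
    [0,0,0,0,0,0,0]
  ]
}}

```text
time: 3.35
tool_pos: [0.448, -0.0834, 0.1001]
ee_rot: [-3.142, 0.002, 2.904]
wrist_force: [-0.6, 0.4, -0.3]
width: 0.0008
finger_force: 0.0
```

Emit:
{"api": "apply_moves", "payload": {
  "commands": [
    [0,0,0,0.004,-0.011,-0.01,0],
    [0,0,0,0.008,-0.022,-0.02,0],
    [0,0,0,0.008,-0.022,-0.035,0],
    [0,0,0,0.008,-0.022,-0.035,0],
    [0,0,0,0.008,-0.022,-0.035,0]
  ]
}}

```text
time: 3.85
tool_pos: [0.4551, -0.1064, 0.0631]
ee_rot: [3.141, -0.002, 2.902]
wrist_force: [-0.2, -0.1, 0.5]
width: 0.0006
finger_force: 0.0
```

Emit:
{"api": "apply_moves", "payload": {
  "commands": [
    [0,0,0,0,0,-0.004,0],
    [0,0,0,0,0,-0.008,0],
    [0,0,0,0,0,-0.012,0],
    [0,0,0,0,0,-0.014,0],
    [0,0,0,0,0,-0.014,0]
  ]
}}

```text
time: 4.35
tool_pos: [0.4557, -0.1059, 0.05]
ee_rot: [3.141, 0.0, 2.903]
wrist_force: [0.7, -0.1, 0.1]
width: 0.0004
finger_force: 0.0
```

Emit:
{"api": "apply_moves", "payload": {
  "commands": [
    [0,0,0,0,0,-0.001,0],
    [0,0,0,0,0,-0.002,0],
    [0,0,0,0,0,-0.003,0],
    [0,0,0,0,0,-0.004,0],
    [0,0,0,0,0,-0.004,0]
  ]
}}

```text
time: 4.85
tool_pos: [0.456, -0.106, 0.0495]
ee_rot: [-3.142, 0.001, 2.903]
wrist_force: [-5.7, 3.1, 15.4]
width: 0.0007
finger_force: 8.1
```

Emit:
{"api": "apply_moves", "payload": {
  "commands": [
    [0,0,0,0,0,-0.001,0],
    [0,0,0,0,0,-0.002,0],
    [0,0,0,0,0,-0.002,0],
    [0,0,0,0,0,-0.002,0],
    [0,0,0,0,0,-0.002,0]
  ]
}}

```text
time: 5.35
tool_pos: [0.4561, -0.1061, 0.0494]
ee_rot: [-3.141, 0.002, 2.903]
wrist_force: [-9.9, 4.0, 24.4]
width: 0.0008
finger_force: 12.4
```

Emit:
{"api": "apply_moves", "payload": {
  "commands": [
    [0,0,0,0,0,0.02,0],
    [0,0,0,0,0,0.05,0],
    [0,0,0,0.02,-0.04,0.08,0],
    [0,0,0,0.04,-0.09,0.08,0],
    [0,0,0,0.06,-0.135,0.08,0]
  ]
}}

```text
time: 5.85
tool_pos: [0.5147, -0.2369, 0.1263]
ee_rot: [-3.141, 0.004, 2.904]
wrist_force: [-0.6, 0.4, 0.8]
width: 0.0006
finger_force: 0.0
```

```bash
python3 - <<'E'
from h import *
S={n:snapshot(n) for n in("scene","top")};C={n:cam(S[n]) for n in S}
o=get_obs();print({k:np.round(o[k],4) for k in("time","tool_pos","ee_rot","wrist_force")})
old=cv2.imread("pics/scene0.png");ol=cv2.imread("pics/top0.png")
f=lambda a:cv2.resize(a,(390,290),interpolation=2)
cv2.imwrite("pics/m2.png",np.vstack([np.hstack([f(old[180:240,220:300]),f(S["scene"]["pixels"][180:240,220:300,::-1])]),np.hstack([f(ol[220:280,280:360]),f(S["top"]["pixels"][220:280,280:360,::-1])])]))
E
```

```text
{'time': np.float64(5.95), 'tool_pos': array([ 0.5144, -0.2402,  0.1229]), 'ee_rot': array([-3.1398e+00,  3.0000e-04,  2.8981e+00]), 'wrist_force': array([ 0.1791,  1.044 , -0.1073])}
```

View pics/m2.png

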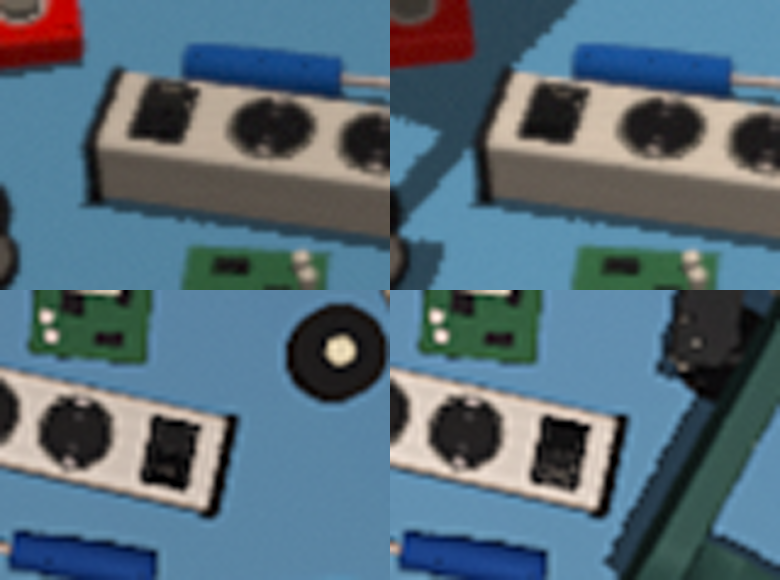

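Left is before, right is after. Nothing in the surroundings moved, but the rocker's state is hard to read by eye, so I compare it numerically.

```bash
python3 - <<'E'
from h import *
S={n:snapshot(n) for n in("scene","top")};C={n:cam(S[n]) for n in S}
y=-.239;ux=np.array([np.cos(y),np.sin(y),0]);uy=np.array([-np.sin(y),np.cos(y),0]);c=np.array([.4685,-.1087,.0475])
np.set_printoptions(linewidth=200)
for n in S:
    old=cv2.cvtColor(cv2.imread(f"pics/{n}0.png"),6);new=cv2.cvtColor(S[n]["pixels"],7)
    for z in(0,):
        g=np.array([[proj(C[n],c+a*ux*.001+b*uy*.001) for b in range(-15,16,3)] for a in range(24,-25,-3)],np.float32)
        A,B=[cv2.remap(i,g[...,0],g[...,1],1).astype(int) for i in(old,new)]
        print(n,"rows: strip x +24..-24mm; means |b|<=9 old/new");
        print(A[:,2:9].mean(1).astype(int),B[:,2:9].mean(1).astype(int),sep="\n")
        print(np.hstack([A,B]))
E
```

```text
scene rows: strip x +24..-24mm; means |b|<=9 old/new
[149  79  31  18  21  21  22  22  22  27  31  33  35  46  58  83  98]
[166  88  34  18  18  20  23  23  24  26  31  34  41  50  80 139 141]
[[167 151 153 159 158 149 135 140 153 161 165 188 168 169 178 177 167 151 156 170 179 185]
 [158  98  73  81  96  93  72  69  73  91 144 176 109  81  91 108 103  80  77  81 104 161]
 [134  59  32  31  36  36  26  23  33  62 129 149  65  33  34  42  39  31  29  34  67 143]
 [127  52  23  18  19  19  13  15  22  49 131 140  53  18  18  19  17  18  19  21  54 148]
 [122  51  22  20  23  25  20  20  20  44 133 138  56  21  18  19  18  18  16  18  49 150]
 [134  56  23  19  23  22  22  21  22  42 111 150  63  27  20  19  19  20  20  19  46 123]
 [129  52  22  22  23  21  23  22  25  45 120 144  60  28  24  23  20  22  22  26  49 133]
 [129  54  24  22  23  20  20  24  25  42 124 145  62  25  24  25  23  23  21  26  48 138]
 [136  62  25  24  24  20  19  24  22  49 128 152  70  28  23  25  24  22  23  29  58 143]
 [130  55  29  28  27  25  25  29  30  66 127 145  62  26  26  24  23  26  24  34  74 14
[... 1679 characters left out ...]
3  15  23  78 176 125  26  33  34  33  39  35  31  26  81 188]
 [113  17  16  16  21  18  11  17  19  89 178 125  52  50  28  29  33  31  36  27  95 188]
 [108  29  14  28  41  37  29  26  26  90 180 119  57  55  51  48  52  50  48  38  96 192]
 [ 92  27  10  26  36  26  27  11  32  72 173  96  34  48  66  69  63  54  34  43  76 184]
 [ 87  13   6   1   8   3   4  10  27  72 169  93  27  61  47  38  48  60  55  37  76 180]
 [136  48  37  36  64  62  43  18  32 109 187 145  60  76  65  75  84  80  40  37 117 198]
 [181 150 155 163 170 166 166 149 147 177 203 192 159 162 170 180 175 173 156 158 189 216]
 [196 192 194 201 203 197 200 199 202 199 192 208 204 205 214 214 208 212 211 214 210 204]]
```

The rocker is over: its -x half went from dark to lit and level, and the raised end no longer hides the strip behind it. Next is START, at about (0.534, -0.2865).

Emit:
{"api": "apply_moves", "payload": {
  "commands": [
    [0,0,0,0.01,-0.02,0,0],
    [0,0,0,0.018,-0.046,0,0],
    [0,0,0,0.018,-0.046,-0.03,0],
    [0,0,0,0.018,-0.046,-0.06,0],
    [0,0,0,0.018,-0.046,-0.08,0]
  ]
}}

```text
time: 6.55
tool_pos: [0.5299, -0.279, 0.042]
ee_rot: [3.14, -0.003, 2.904]
wrist_force: [-0.4, 0.3, -0.9]
width: 0.0006
finger_force: 0.0
```

```bash
python3 - <<'E'
from h import *
s=snapshot("scene");c=cam(s);o=get_obs();print({k:np.round(o[k],4) for k in("time","tool_pos","wrist_force")})
p=proj(c,o["tool_pos"]);q=proj(c,[.534,-.2865,.031]);x,y=q.astype(int);f=8
a=cv2.resize(s["pixels"][y-30:y+30,x-40:x+40],None,fx=f,fy=f,interpolation=2)[:,:,::-1].copy()
for v,col in((p,(0,255,0)),(q,(0,0,255))): cv2.drawMarker(a,tuple(int(w) for w in (v-[x-40,y-30]+.5)*f),col,0,20,1)
cv2.imwrite("pics/r1.png",a)
E
```

```text
{'time': np.float64(6.6), 'tool_pos': array([ 0.5279, -0.2777,  0.0384]), 'wrist_force': array([-0.6548,  0.2122, -2.1315])}
```

View pics/r1.png

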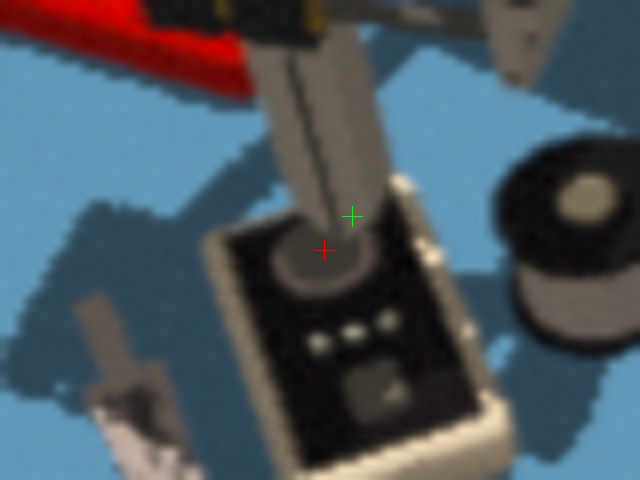

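The tip is about 7 mm short of the key and still settling. The target mark sits on START's centre at scene (178,228).

Emit:
{"api": "apply_moves", "payload": {
  "commands": [
    [0,0,0,0,0,0,0],
    [0,0,0,0,0,0,0],
    [0,0,0,0,0,0,0],
    [0,0,0,0,0,0,0],
    [0,0,0,0,0,0,0]
  ]
}}

```text
time: 7.1
tool_pos: [0.5316, -0.2815, 0.0453]
ee_rot: [-3.141, 0.002, 2.903]
wrist_force: [-0.3, -0.4, -0.2]
width: 0.0007
finger_force: 0.0
```

Emit:
{"api": "apply_moves", "payload": {
  "commands": [
    [0,0,0,0.002,-0.005,0,0],
    [0,0,0,0.002,-0.005,-0.006,0],
    [0,0,0,0.002,-0.005,-0.012,0],
    [0,0,0,0.002,-0.005,-0.016,0],
    [0,0,0,0.002,-0.005,-0.018,0]
  ]
}}

```text
time: 7.6
tool_pos: [0.5334, -0.2868, 0.0289]
ee_rot: [-3.141, 0.001, 2.903]
wrist_force: [-5.9, 3.0, 20.1]
width: 0.0002
finger_force: 9.6
```

Emit:
{"api": "apply_moves", "payload": {
  "commands": [
    [0,0,0,0,0,-0.001,0],
    [0,0,0,0,0,-0.002,0],
    [0,0,0,0,0,-0.002,0],
    [0,0,0,0,0,-0.002,0],
    [0,0,0,0,0,-0.002,0]
  ]
}}

```text
time: 8.1
tool_pos: [0.5335, -0.2868, 0.0289]
ee_rot: [-3.14, 0.002, 2.903]
wrist_force: [-6.3, 3.1, 19.2]
width: 0.0004
finger_force: 9.6
```

START is fully home: the stop held 20 N, and the +2 mm height reading is the same one seen at the rocker. Lifting and travelling to the station.

Emit:
{"api": "apply_moves", "payload": {
  "commands": [
    [0,0,0,0,0,0.02,0],
    [0,0,0,0,0,0.06,0],
    [0,0,0,0,0.01,0.1,0],
    [0,0,0.05,-0.005,0.05,0.14,0],
    [0,0,0.1,-0.01,0.095,0.15,0]
  ]
}}

```text
time: 8.6
tool_pos: [0.5247, -0.1946, 0.1772]
ee_rot: [-3.14, 0.006, 3.002]
wrist_force: [1.4, 0.6, -0.2]
width: 0.0003
finger_force: 0.0
```

Emit:
{"api": "apply_moves", "payload": {
  "commands": [
    [0,0,0.1,-0.01,0.045,0,0],
    [0,0,0.2,-0.02,0.09,0,0],
    [0,0,0.3,-0.03,0.135,0,0],
    [0,0,0.3,-0.04,0.18,0,0],
    [0,0,0.3,-0.05,0.225,0,0]
  ]
}}

```text
time: 9.1
tool_pos: [0.4723, 0.0333, 0.1728]
ee_rot: [3.141, -0.001, -2.981]
wrist_force: [1.0, 0.4, -0.3]
width: 0.0002
finger_force: 0.0
```

Emit:
{"api": "apply_moves", "payload": {
  "commands": [
    [0,0,0,-0.01,0.045,0,0],
    [0,0,0,-0.02,0.09,0,0],
    [0,0,0,-0.03,0.135,0,0],
    [0,0,0,-0.04,0.18,0,0],
    [0,0,0,-0.04,0.2,0,0]
  ]
}}

```text
time: 9.6
tool_pos: [0.4314, 0.2348, 0.1729]
ee_rot: [3.14, -0.001, -2.976]
wrist_force: [-0.3, -0.0, 0.4]
width: 0.0005
finger_force: 0.0
```

Emit:
{"api": "apply_moves", "payload": {
  "commands": [
    [0.014,-0.086,0,0,0,0,0],
    [0.028,-0.173,0,0,0,0,0],
    [0.043,-0.26,0,0,0,0,0],
    [0.057,-0.345,0,0,0,0,0],
    [0.057,-0.345,0,0,0,0,0]
  ]
}}

```text
time: 10.1
tool_pos: [0.4305, 0.2311, 0.1714]
ee_rot: [3.141, 0.347, -2.979]
wrist_force: [-1.5, 0.6, -0.1]
width: 0.0004
finger_force: 0.0
```

Emit:
{"api": "apply_moves", "payload": {
  "commands": [
    [0,0,0,0.016,0.005,0,0],
    [0,0,0,0.016,0.005,-0.03,0],
    [0,0,0,0.016,0.005,-0.06,0],
    [0,0,0,0.016,0.005,-0.08,0],
    [0,0,0,0.016,0.005,-0.08,0]
  ]
}}

```text
time: 10.6
tool_pos: [0.4473, 0.2354, 0.0891]
ee_rot: [-3.14, 0.34, -2.98]
wrist_force: [0.1, -0.2, -0.2]
width: 0.0003
finger_force: 0.0
```

```bash
python3 - <<'E'
from h import *
S={n:snapshot(n) for n in("scene","top")};C={n:cam(S[n]) for n in S};o=get_obs();print({k:np.round(o[k],4) for k in("time","tool_pos","ee_rot","wrist_force")})
im=[]
for n in S:
    c=C[n];p=proj(c,o["tool_pos"]);q=proj(c,[.4536,.2389,.0672]);x,y=q.astype(int);f=10;W,H=19,20
    a=cv2.resize(S[n]["pixels"][y-H:y+H,x-W:x+W],None,fx=f,fy=f,interpolation=2)[:,:,::-1].copy()
    for v,col in((p,(0,255,0)),(q,(0,0,255))): cv2.drawMarker(a,tuple(int(w) for w in (v-[x-W,y-H]+.5)*f),col,0,20,1)
    im.append(a)
cv2.imwrite("pics/k1.png",np.hstack(im))
E
```

```text
{'time': np.float64(10.7), 'tool_pos': array([0.4499, 0.2366, 0.0936]), 'ee_rot': array([ 3.1408,  0.3486, -2.9809]), 'wrist_force': array([ 0.6911, -0.4262,  0.0338])}
```

View pics/k1.png

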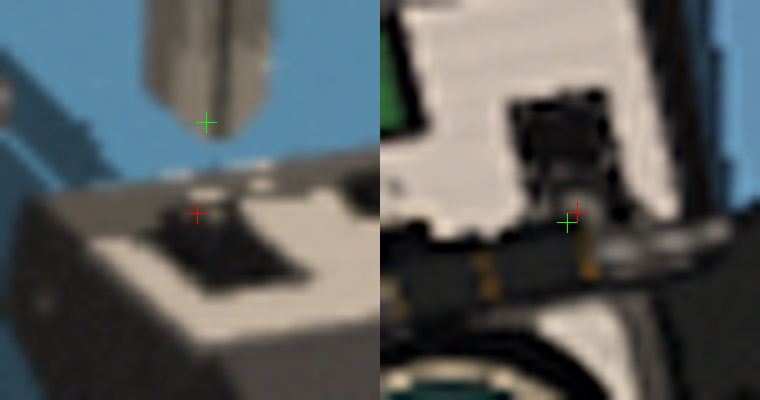

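The hover check shows the tip over the rocker's raised lower half, with the target mark on it in both views: scene crop (197,213) and top crop (578,212). Pressing along the panel normal.

Emit:
{"api": "apply_moves", "payload": {
  "commands": [
    [0,0,0,0.001,0.002,-0.006,0],
    [0,0,0,0.003,0.002,-0.012,0],
    [0,0,0,0.005,0.002,-0.018,0],
    [0,0,0,0.006,0.002,-0.022,0],
    [0,0,0,0.006,0.002,-0.022,0]
  ]
}}

```text
time: 11.2
tool_pos: [0.4549, 0.2383, 0.0705]
ee_rot: [3.141, 0.348, -2.98]
wrist_force: [-0.6, -0.8, -0.1]
width: 0.0004
finger_force: 0.0
```

Emit:
{"api": "apply_moves", "payload": {
  "commands": [
    [0,0,0,0.0005,0,-0.002,0],
    [0,0,0,0.0015,0,-0.004,0],
    [0,0,0,0.002,0,-0.006,0],
    [0,0,0,0.0025,0,-0.007,0],
    [0,0,0,0.0025,0,-0.007,0]
  ]
}}

```text
time: 11.7
tool_pos: [0.4578, 0.2387, 0.0649]
ee_rot: [3.14, 0.35, -2.981]
wrist_force: [-3.5, -0.4, 4.9]
width: 0.0002
finger_force: 2.4
```

Emit:
{"api": "apply_moves", "payload": {
  "commands": [
    [0,0,0,0,0,-0.001,0],
    [0,0,0,0,0,-0.002,0],
    [0,0,0,0,0,-0.003,0],
    [0,0,0,0,0,-0.004,0],
    [0,0,0,0,0,-0.004,0]
  ]
}}

```text
time: 12.2
tool_pos: [0.458, 0.2388, 0.0646]
ee_rot: [3.141, 0.352, -2.981]
wrist_force: [-17.2, -5.6, 22.4]
width: 0.0005
finger_force: 13.7
```

Firm stop at 28 N. I back off along the normal to hover above the panel and check the state.

Emit:
{"api": "apply_moves", "payload": {
  "commands": [
    [0,0,0,-0.004,-0.001,0.012,0],
    [0,0,0,-0.01,-0.002,0.03,0],
    [0,0,0,-0.02,0.01,0.05,0],
    [0,0,0,-0.03,0.04,0.06,0],
    [0,0,0,-0.04,0.08,0.06,0]
  ]
}}

```text
time: 12.7
tool_pos: [0.4193, 0.3194, 0.1235]
ee_rot: [3.138, 0.355, -2.984]
wrist_force: [0.7, -0.5, -0.3]
width: 0.0004
finger_force: 0.0
```

```bash
python3 - <<'E'
from h import *
S={n:snapshot(n) for n in("scene","top")};C={n:cam(S[n]) for n in S};o=get_obs();print({k:np.round(o[k],4) for k in("time","tool_pos","ee_rot","wrist_force")})
y=.163;t=.35;u=np.array([np.cos(t)*np.cos(y),np.cos(t)*np.sin(y),np.sin(t)]);v=np.array([-np.sin(y),np.cos(y),0]);c=np.array([.4672,.2412,.0672])
for n in S:
    old=cv2.cvtColor(cv2.imread(f"pics/{n}0.png"),6);new=cv2.cvtColor(S[n]["pixels"],7)
    g=np.array([[proj(C[n],c+a*u*.001+b*v*.001) for b in range(-9,10,3)] for a in range(24,-25,-3)],np.float32)
    for i in(old,new): print(n,cv2.remap(i,g[...,0],g[...,1],1).mean(1).astype(int))
E
```

```text
{'time': np.float64(12.8), 'tool_pos': array([0.4171, 0.3227, 0.1213]), 'ee_rot': array([ 3.1379,  0.3513, -2.9761]), 'wrist_force': array([ 0.1484, -0.1703, -0.4504])}
scene [105  65  37  25  22  23  21  23  21  22  22  23  27  38  56  80  98]
scene [109  66  38  24  20  21  19  21  21  24  27  39  60  90 126 157 169]
top [181 137  38  25  16  15  16  16  27  34  28  29  45  36  33 124 176]
top [191 146  35  12  12  13  14  16  19  19  17  23  32  20  35 134 187]
```

The station rocker is on: its raised end is gone in the scene view. Last is the middle preset key, at (0.4393, 0.3191, 0.0633).

Emit:
{"api": "apply_moves", "payload": {
  "commands": [
    [0,0,0,0.004,-0.0005,-0.01,0],
    [0,0,0,0.009,-0.001,-0.025,0],
    [0,0,0,0.014,-0.001,-0.041,0],
    [0,0,0,0.014,-0.001,-0.041,0],
    [0,0,0,0.014,-0.001,-0.041,0]
  ]
}}

```text
time: 13.3
tool_pos: [0.4319, 0.3162, 0.0784]
ee_rot: [-3.141, 0.348, -2.982]
wrist_force: [0.3, 0.8, 0.3]
width: 0.0006
finger_force: 0.0
```

```bash
python3 - <<'E'
from h import *
S={n:snapshot(n) for n in("scene","top")};C={n:cam(S[n]) for n in S};o=get_obs();print({k:np.round(o[k],4) for k in("time","tool_pos","ee_rot","wrist_force")})
im=[]
for n in S:
    c=C[n];p=proj(c,o["tool_pos"]);q=proj(c,[.4393,.3191,.0633]);x,y=q.astype(int);f=10;W,H=20,20
    a=cv2.resize(S[n]["pixels"][y-H:y+H,x-W:x+W],None,fx=f,fy=f,interpolation=2)[:,:,::-1].copy()
    for v,col in((p,(0,255,0)),(q,(0,0,255))): cv2.drawMarker(a,tuple(int(w) for w in (v-[x-W,y-H]+.5)*f),col,0,20,1)
    im.append(a)
cv2.imwrite("pics/k2.png",np.hstack(im))
E
```

```text
{'time': np.float64(13.4), 'tool_pos': array([0.4325, 0.3172, 0.0801]), 'ee_rot': array([ 3.1402,  0.3506, -2.9817]), 'wrist_force': array([0.2953, 0.4759, 0.7039])}
```

View pics/k2.png

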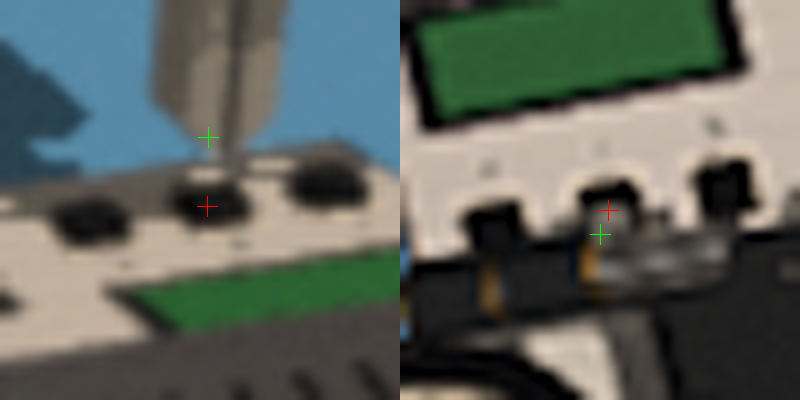

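The target mark sits on the middle key in both views: scene crop (207,206) and top crop (608,210). The visible tip edge is just the pad's near face. Pressing.

Emit:
{"api": "apply_moves", "payload": {
  "commands": [
    [0,0,0,0.002,0.001,-0.005,0],
    [0,0,0,0.004,0.001,-0.01,0],
    [0,0,0,0.006,0.001,-0.014,0],
    [0,0,0,0.007,0.001,-0.017,0],
    [0,0,0,0.007,0.001,-0.018,0]
  ]
}}

```text
time: 13.9
tool_pos: [0.4388, 0.319, 0.063]
ee_rot: [3.14, 0.35, -2.981]
wrist_force: [-8.4, -2.3, 15.0]
width: 0.0005
finger_force: 7.9
```

Emit:
{"api": "apply_moves", "payload": {
  "commands": [
    [0,0,0,0.0005,0,-0.001,0],
    [0,0,0,0.0005,0,-0.002,0],
    [0,0,0,0.001,0,-0.003,0],
    [0,0,0,0.001,0,-0.004,0],
    [0,0,0,0.001,0,-0.004,0]
  ]
}}

```text
time: 14.4
tool_pos: [0.439, 0.3191, 0.0626]
ee_rot: [3.14, 0.35, -2.981]
wrist_force: [-20.6, -8.3, 29.2]
width: 0.0003
finger_force: 17.4
```

The key is fully home, with a firm stop at about 35 N. Retreating along the normal.

Emit:
{"api": "apply_moves", "payload": {
  "commands": [
    [0,0,0,-0.004,-0.001,0.012,0],
    [0,0,0,-0.012,-0.002,0.035,0],
    [0,0,0,-0.025,-0.003,0.07,0],
    [0,0,0,-0.04,-0.003,0.11,0],
    [0,0,0,-0.06,-0.003,0.14,0]
  ]
}}

```text
time: 14.9
tool_pos: [0.3801, 0.3157, 0.1999]
ee_rot: [3.14, 0.352, -2.982]
wrist_force: [0.9, -0.2, 0.4]
width: 0.0003
finger_force: 0.0
```

Emit:
{"api": "apply_moves", "payload": {
  "commands": [
    [0,0,0,-0.02,0.04,0.01,0],
    [0,0,0,-0.04,0.08,0.02,0],
    [0,0,0,-0.05,0.12,0.02,0],
    [0,0,0,-0.05,0.12,0.02,0],
    [0,0,0,-0.05,0.12,0.02,0]
  ]
}}

```text
time: 15.4
tool_pos: [0.3294, 0.4359, 0.2165]
ee_rot: [-3.14, 0.349, -2.978]
wrist_force: [-0.5, -1.1, -0.8]
width: 0.0004
finger_force: 0.0
```

```bash
python3 - <<'E'
from h import *
S={n:snapshot(n) for n in("scene","top")};C={n:cam(S[n]) for n in S};o=get_obs();print({k:np.round(o[k],4) for k in("time","tool_pos","wrist_force")})
for n in S: cv2.imwrite(f"pics/{n}9.png",S[n]["pixels"][:,:,::-1])
def prof(n,c,u,v):
    for f in(0,9):
        i=cv2.cvtColor(cv2.imread(f"pics/{n}{f}.png"),6)
        g=np.array([[proj(C[n],c+a*u*.001+b*v*.001) for b in range(-9,10,3)] for a in range(24,-25,-3)],np.float32)
        print(n,f,cv2.remap(i,g[...,0],g[...,1],1).mean(1).astype(int))
for y,t,c in((-.239,0,[.4685,-.1087,.0475]),(.163,.35,[.4672,.2412,.0672])):
    u=np.array([np.cos(t)*np.cos(y),np.cos(t)*np.sin(y),np.sin(t)]);v=np.array([-np.sin(y),np.cos(y),0])
    for n in S: prof(n,np.array(c),u,v)
for n in S:
    for q in("solder_spool","tweezers","screwdriver","circuit_board","parts_tray","side_cutters","flux_bottle","tip_cleaner"):
        m=masks_of(n,q)
        if m:
            l,t,r,b=[int(k) for k in m[0]["extent"]];a=cv2.imread(f"pics/{n}0.png",0).astype(np.float32)
            d=cv2.imread(f"pics/{n}9.png",0).astype(np.float32); s,_=cv2.phaseCorrelate(a[t-4:b+4,l-4:r+4].copy(),d[t-4:b+4,l-4:r+4].copy());print(n,q,np.round(s,2))
a=[blob(S["top"]["pixels"],p,5,False)[0] for p in((376,229.8),(367.8,211.1))];print(a)
E
```

```text
{'time': np.float64(15.5), 'tool_pos': array([0.3301, 0.4347, 0.2169]), 'wrist_force': array([ 0.3258, -0.4185, -0.2221])}
scene 0 [149  79  31  18  21  21  22  22  22  27  31  33  35  46  58  83  98]
scene 9 [150  79  30  15  16  16  20  20  21  22  26  30  37  44  72 125 126]
top 0 [186 145  36  27  29  31  31  28  21  13  16  28  24   8  41 159 199]
top 9 [191 149  28  10  17  19  18  20  31  31  31  46  51  46  62 160 203]
scene 0 [105  65  37  25  22  23  21  23  21  22  22  23  27  38  56  80  98]
scene 9 [105  64  36  23  20  19  17  19  19  22  26  37  58  87 122 152 164]
top 0 [181 137  38  25  16  15  16  16  27  34  28  29  45  36  33 124 176]
top 9 [185 141  33  11  12  12  13  14  18  18  17  22  31  19  34 129 180]
scene solder_spool [-0.04 -0.04]
scene tweezers [0.48 0.49]
scene screwdriver [-0.14 -0.04]
scene circuit_board [0.03 0.55]
scene parts_tray [0.5  0.11]
scene side_cutters [0.04 0.05]
scene flux_bottle [0.06 0.02]
scene tip_cleaner [-0.02 -0.02]
top solder_spool [ 0.52 -0.02]
top screwdriver [-0.03 -0.04]
top circuit_board [0.02 0.06]
top side_cutters [0.03 0.52]
top flux_bottle [-0.05  0.55]
top tip_cleaner [ 0.02 -0.02]
[array([375.98943042, 229.75782932]), array([367.80457638, 211.06246135])]
```

```bash
python3 -c "
from bench import *
print(close_job())"
```

```text
the job is handed in; nothing more can be done
None
```

I worked all four controls in the order asked and handed the job in at about 15.5 s: the last pictures show both rockers over, START and the middle preset key were each pressed to a firm stop and let go, and nothing else on the bench looks moved.

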